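# Brush out the enclosure, then hold the inspection mirror on its marker

### The job

Take the long brush from its stand and brush out the inside of the open metal enclosure with two full up-and-down strokes, bristles down to the floor and back up near the rim each time, then stand the brush back in its stand and let it go. Then grip the bar on top of the inspection mirror and turn the mirror until the ringed marker inside the enclosure shows, reflected, in the middle of the bench camera's picture, and finish while still holding the mirror steady at that angle: it springs back if let go. Leave the other things on the bench where they are.

Things in the scene. Friction and masses are not known exactly. Their poses are not given: they have to be found in the camera images.
- rig: Inspection rig, fixed: a metal plate 260 x 76 x 8 mm with an upright mirror at its robot-side end and a small black camera at its far end. Origin: on the bench, on the mirror's vertical turning axis. x: level, from the mirror axis straight to the camera; y: level, 90 degrees to the left of x; z up. The camera's top is 82 mm above the bench; the mirror with its grip is 136 mm high and sweeps a circle of 38 mm radius about its axis.
- mirror (a joint): Angle of the mirror about its vertical axis, rad, 0 to 1.3. At 0 (parked against its stop, as it starts) its flat glass faces the camera (normal along the rig's x); growing turns it anticlockwise seen from above, towards the enclosure. A light spring (0.04 N m/rad, 0.012 N m at 0, 0.064 N m at 1.3) swings it back to 0 as soon as it is let go, so it has to be held.
- mirror_axis (a point): The point on the mirror's turning axis, in the glass plane, at the height of the lens and of the marker (60 mm above the bench), where the camera's centre line meets the 68 x 68 mm glass at any angle.
- mirror_grip (a point): Centre of the upright bar grip on top of the mirror, on the turning axis, 121 mm above the bench. The bar is black, 13 mm thick along the mirror's normal, 40 mm long along the mirror's width and 34 mm high (102 to 136 mm above the bench), and turns with the mirror: pinch it from above across its thickness. Axes turn with the mirror: x is the mirror's normal, y along the bar.
- lens (a point): Centre of the camera's front lens, 149 mm from the mirror axis, 60 mm above the bench; the camera looks level, straight at the mirror axis.
- enclosure: Bare metal enclosure, fixed, open on top: 90 mm (x) by 60 mm (y) by 95 mm high, walls 4 mm, floor 5 mm, so inside 82 x 52 mm. Its -y side, towards the mirror, has a broad notch 70 mm wide from 25 mm height to the top; a low foot 16 mm wide sticks out 17 mm at each x end. Origin: centre of its underside on the bench; z up.
- marker (a point): Centre of the ringed black-and-white marker, a flat disc 40 mm across on the inside of the enclosure's +y wall, facing the mirror through the notch, 60 mm above the bench.
- sightline (a point): Unseen reference (nothing solid): origin at the mirror axis at lens height; its x axis is the direction in which the camera's centre line leaves the mirror after reflection (it turns twice as far as the mirror: along the rig's x at mirror angle 0). The marker shows in the middle of the camera's picture when this axis runs to the marker.
- stand: Brush stand, fixed: upright grey tube, 48 mm outside, 40 mm inside, 70 mm high, inner floor 6 mm above the bench, on a 68 mm round dark foot. Origin: centre of its underside.
- brush: Long round brush, loose, 205 mm long, about 60 g (hidden, 40 to 80 g), standing bristles down in the stand. Origin: centre of the bristle end (its lower end); z along the brush to the handle. Bristle head (firm) 30 mm across and 46 mm long, then a 10 mm metal shaft to 110 mm, then a wooden handle 17 mm across from 117 to 200 mm.
- brush_grip (a point): Point on the brush's axis on the wooden handle, 175 mm above the bristle end: a good place to grip from above.
- probe_a: Bystander, loose: a grey probe amplifier module 85 x 36 x 26 mm with a connector at each end. Origin: centre of its underside.
- probe_b: Bystander, loose: a second such module. Origin: centre of its underside.
- tape: Bystander, loose: a black roll of tape, 64 mm across, 19 mm high. Origin: centre of its underside.
- flask: Bystander, loose: a small closed bottle, 48 mm across, 120 mm high. Origin: centre of its underside.
- mouse: Bystander, loose: a black computer mouse, about 80 x 60 x 32 mm. Origin: centre of its underside.
- mug: Bystander, loose: a white mug, 76 mm across, 90 mm high. Origin: centre of its underside.
- driver: Bystander, loose: a screwdriver 180 mm long, lying flat. Origin: middle of its length, underside.
Not all that is in view belongs to the job. Leave any green look-alike of the brush alone. What is shaped like the enclosure but yellow is not meant.

How it is judged (in metres and radians):
On the way, in this order (a step that is already met when the one before it is completed fails the run):
1. the held brush reaches down inside the enclosure, bristle end within 20 mm of its floor (x of brush in the frame of enclosure between -0.041 and 0.041 m and y of brush in the frame of enclosure between -0.026 and 0.026 m and z of brush in the frame of enclosure below 0.025 m and contact force between the fingers and brush above 0.5 N), for 0.05 s.
2. the held brush is drawn up by half of the enclosure's depth or more, still over the inside (x of brush in the frame of enclosure between -0.041 and 0.041 m and y of brush in the frame of enclosure between -0.026 and 0.026 m and z of brush in the frame of enclosure above 0.05 m and contact force between the fingers and brush above 0.5 N), for 0.05 s.
3. second stroke down (all of step 1), for 0.05 s.
4. second stroke up (all of step 2), for 0.05 s.
5. the brush stands in its stand again, let go (horizontal distance between brush and stand below 0.012 m and z of brush in the frame of stand below 0.016 m and angle between brush's own z axis and vertical below 0.2 rad and contact force between the fingers and brush below 0.1 N), for 0.2 s.
At the end, for the whole second after the job is handed in: The fingers hold the mirror (over 1 N), still (0.05 rad/s), so that the reflected camera centre line passes within 18 mm of the marker centre; the brush stands let go in its stand (within 12 mm of its axis, bristle end within 10 mm of its floor, lean under 0.2 rad) (all of step 5 and x of marker in the frame of sightline above 0.05 m and y of marker in the frame of sightline between -0.018 and 0.018 m and contact force between the fingers and rig above 1 N and velocity of joint mirror between -0.05 and 0.05 rad/s); the arm keeps its last pose, push and grip.
It fails at once if a bystander is pushed more than 40 mm (distance of any of probe_a, probe_b, tape, flask, mouse, mug, driver from where it was at the start of the episode above 0.04 m).
It also fails if it takes over 59 s, if anything falls off the work surface, if the arm or the gripper's body presses on something with over 40 N, if the wrist force passes 120 N, or if a joint passes its speed limit or range.

### The arm

A 6-joint arm with a two-finger parallel gripper is mounted at the origin on the work surface. World frame = base frame: x ahead of the robot, y to its left, z up, the work surface at z = 0. Lengths are in mm, angles in rad, forces in N, time in s.
With the tool pointing down it reaches from about 325 to 750 mm from the base axis. Payload 7.6 kg.
Tool frame: the origin (TCP) lies on the front face of the gripper's body, between the roots of the fingers; the fingertips stand 73 mm ahead of it and the grasp point (between the pads) lies 54 mm ahead of it; z points along the fingers, y is the direction in which the jaws open and shut (so a half turn about z gives the same grasp; the last joint's range is limited). The gripper opens to 85 mm and grips with 20 to 120 N. Pads are 22 mm wide; open, the fingers measure 114 mm over their backs; the gripper's body (76 mm by 85 mm) begins 54 mm behind the grasp point. The pads swing forward as they close: fully open they stand 13 mm farther back than shut.
Start: joints at [-1.344, 0.052, 1.401, -0, 1.689, -0.07], TCP at [153.565, -502.052, 303.923] pointing down, gripper open.
Joint ranges: [-2.9, 2.9], [-0.91, 2.17], [0.12, 2.37], [-1.06, 4.2], [0.26, 2.73], [-2.93, 2.93]. Speed limits (rad/s): [2.57, 2.57, 3.01, 3.14, 3.14, 3.14].

### API

Orientations are given as a 3x3 rotation matrix whose columns are the frame's x, y, z axes.
In Python, from bench import robot gives the robot as it stands.
- The arm moves only by the tool arm_command, never from a script. Its argument "plan" is a list of rows, each an object of numbers: "x", "y", "z": the shift along the tool's x, y, z in mm; "rx", "ry", "rz": the turn, a rotation vector about the tool's x, y, z in rad; "grip": the opening in per cent of the stroke, from 0 (shut) to 100 (fully open). A call has 1 to 12 rows; each row is the pose to reach, as a shift and turn from the pose commanded when the call began, along the tool's axes at that moment; what a row does not reach only later rows make up. A row lasts 1/10 s, in which the tool goes at most 50 mm and 8.59 degrees, less where a joint would pass 70% of its speed; a pose out of reach is approached as far as the arm can. A call with a gripper value outside its range is refused whole. The fingers move at their own pace and stop on an object; "force" is the grip in N (left out, the last holds). Time passes only in rows, so rows that repeat a pose let the fingers close. It gives the time, the measured TCP pose, the force and the opening at its end, in the units of the state.
- robot.sense(): the state, without advancing time (a new reading comes with each control period).
- robot.get_image(name): name is "side" or "top" or "wrist"; returns a dict with "color" (400x640x3 uint8, red, green, blue), "mtx" (3x3 intrinsics, pixels), "R" (3x3) and "t" (3): a world point X has camera coordinates R X + t. Camera axes: x right, y down, z forward; pixel columns grow to the right and rows downward; lengths in mm; the calibration is good to about 2 mm. A picture is of the moment at which its call begins. There is no depth.
- robot.sign_off(): hands the job in, once; it reports no verdict.
Trained networks look in the newest picture that a camera, given by its name, has taken for a name from the list of things; names that differ only in an ending like _2 or _b are one class to them, and where a whole thing is asked for, a point or a joint stands for the part that bears it (a point fixed in the world has none). Each returns a list of dicts, best first, with "conf" (0 to 1); they miss things now and then, are a little off and sometimes report something else, mostly with a low value. They report only what shows in the picture. A call takes as long as a camera call. They do not tell look-alikes from the thing itself.
- robot.outline_of(camera, thing): "pixels" (400x640 bool, what is visible of it) and "bbox" ([left, top, right, bottom] in pixels, round what is visible of it).
- robot.tip_of(camera, thing): "at" ([column, row] in pixels: a listed point, or the origin of a listed thing).
The state is a dict: "clock": time; "joints": joint angles; "joint_velocities": joint speeds; "effort": joint torques, N m; "tcp_pos": TCP position; "eef_rot": TCP orientation; "force": force on the tool from outside, world axes, zero at the start; "ft_torque": the same for the moment, N m; "width": finger opening in mm.
Only numpy, scipy, OpenCV 4.12 (cv2) and the standard library are available. Lean on these libraries where they do the work, as an engineer would, in place of code of your own. Each camera call takes 0.05 s, during which the arm holds its last target.

## Working session

There is one attempt and no reset: what is moved stays moved. The work goes in short steps, Python scripts to look and compute and a tool call to move; the robot and the scene stay as the last step left them, time stands still between calls to the robot, and variables do not carry over. Pictures are saved under pics/ and viewed, and the job is handed in when it is done.

Besides the shell and the picture viewer there is one more tool, called by a JSON object that holds its "name" and its "arguments", one argument or row to a line. arm_command: Moves the arm, as the interface text tells. Its arguments: {"type":"object","properties":{"plan":{"type":"array","items":{"type":"object","properties":{"x":{"type":"number"},"y":{"type":"number"},"z":{"type":"number"},"rx":{"type":"number"},"ry":{"type":"number"},"rz":{"type":"number"},"grip":{"type":"number"}}}},"force":{"type":"number"}},"required":["plan"]}

```bash
mkdir -p pics; ls; cat > h.py <<'E'
import numpy as np, cv2
from bench import robot
def shot(n,f):
    im=robot.get_image(n); cv2.imwrite(f'pics/{f}.png',im['color'][:,:,::-1]); np.savez(f'pics/{n}.npz',**{k:im[k] for k in('mtx','R','t')}); return im
def ray(c,p):
    c={k:np.array(c[k]) for k in('mtx','R','t')}
    d=c['R'].T@np.linalg.inv(c['mtx'])@np.array([p[0],p[1],1.]); o=-c['R'].T@c['t']; return o,d
def atz(c,p,z):
    o,d=ray(c,p); return o+d*(z-o[2])/d[2]
def proj(c,X):
    q=np.array(c['R'])@np.array(X,float)+np.array(c['t']); q=np.array(c['mtx'])@q; return q[:2]/q[2]
def tri(c1,p1,c2,p2):
    o1,d1=ray(c1,p1);o2,d2=ray(c2,p2);d1=d1/np.linalg.norm(d1);d2=d2/np.linalg.norm(d2)
    s=np.linalg.lstsq(np.c_[d1,-d2],o2-o1,rcond=None)[0]; a=o1+s[0]*d1;b=o2+s[1]*d2
    return (a+b)/2,np.linalg.norm(a-b)
E
python3 - <<'E'
from h import *
s=robot.sense(); print(s)
I={n:shot(n,n+'0') for n in('side','top','wrist')}
for n in('side','top'):
    for t in ['rig','mirror_axis','mirror_grip','lens','enclosure','marker','stand','brush','brush_grip','probe_a','tape','flask','mouse','mug','driver']:
        r=robot.tip_of(n,t); print(n,t,[(np.round(x['at']).tolist(),round(x['conf'],2)) for x in r[:4]])
for n in I: print(n,-I[n]['R'].T@I[n]['t'],np.round(I[n]['R'],2).tolist(),I[n]['mtx'][0])
E
```

```text
pics
{'clock': 0.0, 'joints': array([-1.34429995e+00,  5.28588966e-02,  1.40174149e+00,  3.77109014e-05,
        1.68856146e+00, -7.03326712e-02]), 'joint_velocities': array([ 0.00030603, -0.00188882,  0.00050702,  0.00017444,  0.00065213,
        0.00157853]), 'effort': array([ 4.46770719e-05, -3.81666541e+01, -3.60190022e+01, -1.37191660e-04,
        6.11896045e-03,  4.64579543e-06]), 'tcp_pos': array([ 153.52935704, -501.86104826,  303.05227462]), 'eef_rot': array([[ 9.56267501e-01,  2.92493361e-01, -3.15892948e-04],
       [ 2.92493494e-01, -9.56266277e-01,  1.53752738e-03],
       [ 1.47638778e-04, -1.56268410e-03, -9.99998768e-01]]), 'force': array([ 0.32168591,  0.72659569, -0.06455426]), 'ft_torque': array([ 0.00832175,  0.03544287, -0.03752373]), 'width': 85.56876102441007}
side rig [([346.0, 210.0], 0.69)]
side mirror_axis [([347.0, 198.0], 0.94), ([213.0, 243.0], 0.61)]
side mirror_grip [([348.0, 179.0], 0.84), ([238.0, 216.0], 0.2)]
side lens [([320.0, 181.0], 0.92)]
side enclosure [([325.0, 235.0], 0.74), ([280.0, 223.0], 0.58), ([416.0, 183.0], 0.48)]
side marker [([315
[... 1094 characters left out ...]
0], 0.76)]
top tape [([225.0, 149.0], 0.65), ([284.0, 165.0], 0.26)]
top flask [([180.0, 161.0], 0.61)]
top mouse [([465.0, 246.0], 0.64)]
top mug [([460.0, 148.0], 0.79), ([224.0, 150.0], 0.16)]
top driver [([389.0, 248.0], 0.71)]
side [-327.63185563  786.97665837  767.11943619] [[-0.67, -0.74, -0.01], [-0.36, 0.34, -0.87], [0.65, -0.58, -0.49]] [433.93734194   0.         318.52608484]
top [ 465.83156901   -9.72632118 1135.01476161] [[-0.02, -1.0, -0.02], [-1.0, 0.03, -0.08], [0.08, 0.02, -1.0]] [396.43229206   0.         322.11312565]
wrist [ 219.30064504 -481.76217502  373.25389376] [[0.29, -0.96, -0.0], [-0.92, -0.28, 0.27], [-0.26, -0.08, -0.96]] [321.70595297   0.         318.73619099]
```

```bash
python3 - <<'E'
import cv2
a=cv2.imread('pics/side0.png')[150:320,140:460]; cv2.imwrite('pics/side0c.png',cv2.resize(a,None,fx=2.5,fy=2.5,interpolation=cv2.INTER_CUBIC))
a=cv2.imread('pics/top0.png')[100:310,140:530]; cv2.imwrite('pics/top0c.png',cv2.resize(a,None,fx=2,fy=2,interpolation=cv2.INTER_CUBIC))
E
```

```text
(no output)
```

View pics/side0c.png

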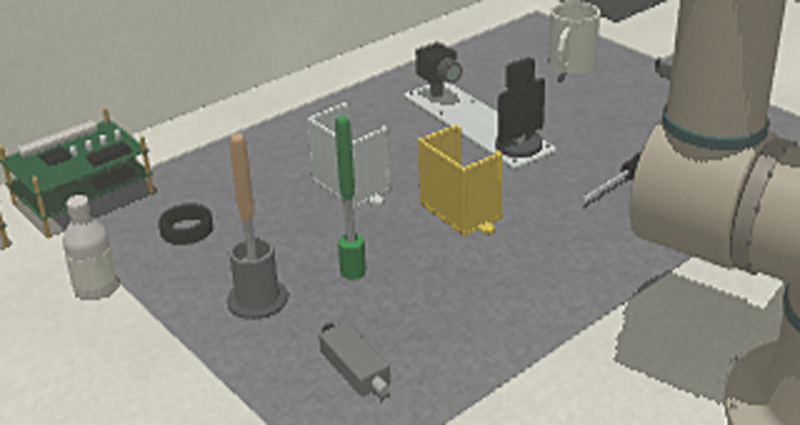

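View pics/top0c.png

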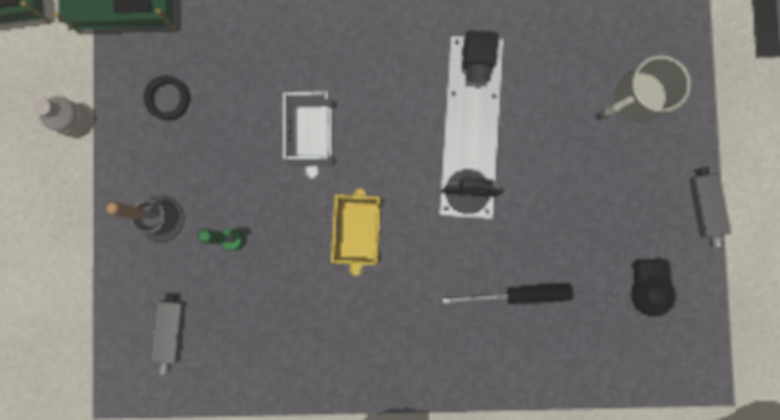

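Side view: the wooden brush in its grey stand is at (235,214)/(243,269), and the green look-alike is at (280,258). The metal enclosure is at about (280,223), the yellow one at (325,235), and the rig at about (346,198). Top view: stand (219,209), green brush (255,219), metal enclosure (294,163), yellow enclosure (318,215), mirror (375,195), camera (379,130). I choose the wooden brush and the bare metal enclosure. Next, close crops to check.

```bash
python3 - <<'E'
import cv2,numpy as np
t=cv2.imread('pics/top0.png')
a=cv2.resize(t[135:185,270:320],(400,400),interpolation=cv2.INTER_CUBIC)
b=cv2.resize(t[185:235,185:235],(400,400),interpolation=cv2.INTER_CUBIC)
cv2.imwrite('pics/cropA.png',np.hstack([a,b]))
s=cv2.imread('pics/side0.png')
a=cv2.resize(s[180:245,255:320],(400,400),interpolation=cv2.INTER_CUBIC)
b=cv2.resize(t[110:215,340:420],(400,525),interpolation=cv2.INTER_CUBIC)
cv2.imwrite('pics/cropB.png',np.hstack([np.pad(a,((0,125),(0,0),(0,0))),b]))
E
```

```text
(no output)
```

View pics/cropA.png

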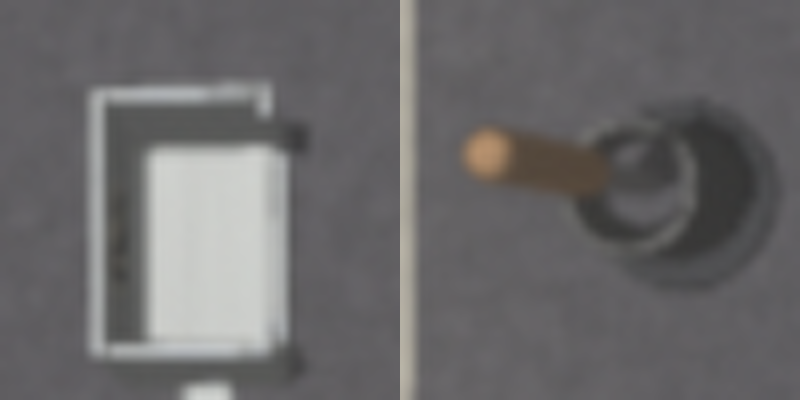

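View pics/cropB.png

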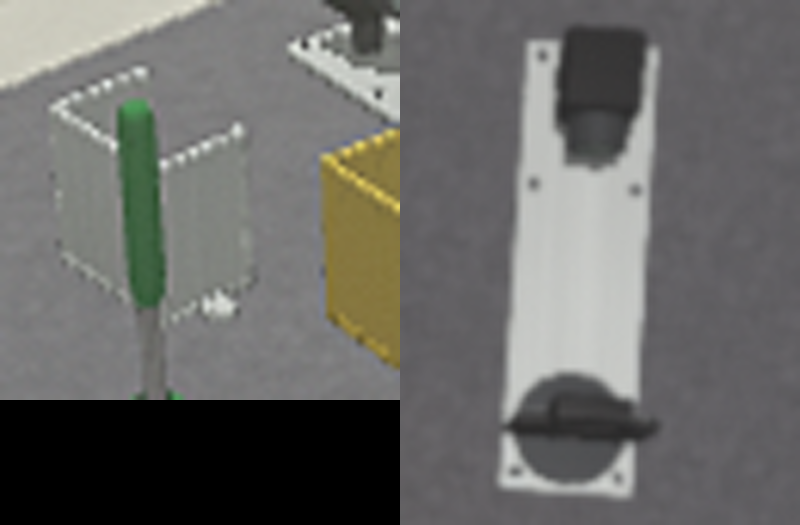

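```bash
python3 - <<'E'
from h import *
c=np.load('pics/top.npz'); s=np.load('pics/side.npz')
print('handle top',atz(c,(195.9,204.4),211)); print('stand rim',atz(c,(214.4,208.4),70)); print('foot',atz(c,(185+297/8,185+187/8),3))
print('stand side base',atz(s,(243,269),0))
for n,p in dict(LT=(281.4,146),LB=(281.5,179.3),RT=(303.8,145.6),RB=(305,179)).items(): print(n,atz(c,p,95))
print('floor corners',[atz(c,(270+a/8,135+b/8),5).round() for a,b in((148,148),(148,340))])
# rig: crop B right: px=340+(x-400)/5, row=110+y/5
f=lambda x,y,z:atz(c,(340+(x-400)/5,110+y/5),z).round(1)
print('plate corners',f(528,40,8),f(659,48,8),f(634,495,8),f(499,487,8))
print('mirror glass top ends',f(503,425,97),f(658,426,97)); print('grip',f(593,405,136)) 
print('camera front',f(598,165,70), 'turn disc', f(570,430,8))
I={}
for n in('side','top'): I[n]=np.load(f'pics/{n}.npz')
for t,a,b in(('axis',(347,198),(373,195)),('grip',(348,179),(381,190)),('lens',(320,181),(377,139)),('marker',(271,214),(286,166)),('brush_grip',(235,214),(200,203)),('encl',(280,223),(295,167))):
    print(t,tri(I['side'],a,I['top'],b))
E
```

```text
handle top [531.86708048 309.03934203 211.        ]
stand rim [529.74802554 307.17258749  70.        ]
foot [533.25354919 304.72923115   3.        ]
stand side base [531.5602249  309.89288944   0.        ]
LT [690.14105901 119.27175844  95.        ]
LB [600.7323817  120.51295101  95.        ]
RT [689.41243033  59.4515127   95.        ]
RB [599.78030849  58.18220671  95.        ]
floor corners [array([687., 110.,   5.]), array([617., 111.,   5.])]
plate corners [ 783.6 -115.3    8. ] [ 776.4 -190.5    8. ] [ 518.8 -166.4    8. ] [525.4 -90.2   8. ]
mirror glass top ends [553.2 -87.   97. ] [ 550.5 -167.9   97. ]
grip [ 558.8 -129.7  136. ]
camera front [ 695.7 -145.1   70. ] turn disc [ 556.8 -131.5    8. ]
axis (array([ 555.87241417, -125.01675713,   48.38297602]), np.float64(1.3464200961168957))
grip (array([ 563.97452207, -138.3128008 ,  112.21765278]), np.float64(1.5283070700255836))
lens (array([ 710.67656316, -142.0911578 ,   48.73602128]), np.float64(3.0413188784713454))
marker (array([647.17004002, 117.10876447,  46.14786651]), np.float64(9.568137508898115))
brush_grip (array([537.23199709, 310.16273516, 177.94442157]), np.float64(0.4833521593395825))
encl (array([646.83944229,  91.73672774,   2.10389032]), np.float64(1.8444367701638975))
```

{"name": "arm_command", "arguments": {
  "plan": [
    {"x": 485, "y": -230, "z": -27, "rz": -1.274, "grip": 60},
    {"x": 485, "y": -230, "z": -27, "rz": -1.274, "grip": 60},
    {"x": 485, "y": -230, "z": -27, "rz": -1.274, "grip": 60},
    {"x": 485, "y": -230, "z": -27, "rz": -1.274, "grip": 60},
    {"x": 485, "y": -230, "z": -27, "rz": -1.274, "grip": 60},
    {"x": 485, "y": -230, "z": -27, "rz": -1.274, "grip": 60},
    {"x": 485, "y": -230, "z": -27, "rz": -1.274, "grip": 60},
    {"x": 485, "y": -230, "z": -27, "rz": -1.274, "grip": 60},
    {"x": 485, "y": -230, "z": -27, "rz": -1.274, "grip": 60},
    {"x": 485, "y": -230, "z": -27, "rz": -1.274, "grip": 60},
    {"x": 485, "y": -230, "z": -27, "rz": -1.274, "grip": 60},
    {"x": 485, "y": -230, "z": -27, "rz": -1.274, "grip": 60}
  ]
}}

```text
$.plan[0]: bad value
```

{"name": "arm_command", "arguments": {
  "plan": [
    {"x": 40, "y": -19, "z": -2, "rx": 0, "ry": 0, "rz": -0.11, "grip": 60},
    {"x": 80, "y": -38, "z": -4, "rx": 0, "ry": 0, "rz": -0.22, "grip": 60},
    {"x": 120, "y": -57, "z": -7, "rx": 0, "ry": 0, "rz": -0.33, "grip": 60},
    {"x": 160, "y": -76, "z": -9, "rx": 0, "ry": 0, "rz": -0.44, "grip": 60},
    {"x": 200, "y": -95, "z": -11, "rx": 0, "ry": 0, "rz": -0.55, "grip": 60},
    {"x": 240, "y": -114, "z": -13, "rx": 0, "ry": 0, "rz": -0.66, "grip": 60},
    {"x": 280, "y": -133, "z": -16, "rx": 0, "ry": 0, "rz": -0.77, "grip": 60},
    {"x": 320, "y": -152, "z": -18, "rx": 0, "ry": 0, "rz": -0.88, "grip": 60},
    {"x": 360, "y": -171, "z": -20, "rx": 0, "ry": 0, "rz": -0.99, "grip": 60},
    {"x": 400, "y": -190, "z": -22, "rx": 0, "ry": 0, "rz": -1.1, "grip": 60},
    {"x": 440, "y": -209, "z": -25, "rx": 0, "ry": 0, "rz": -1.2, "grip": 60},
    {"x": 485, "y": -230, "z": -27, "rx": 0, "ry": 0, "rz": -1.274, "grip": 60}
  ]
}}

```text
clock: 2.85
tcp_pos: [551.1, -139.0, 331.3]
eef_rot: [[-0.003, 1.0, 0.001], [1.0, 0.003, -0.001], [-0.001, 0.001, -1.0]]
force: [-0.2, -1.1, 0.1]
width: 51.0
```

```bash
python3 - <<'E'
from h import *
w=shot('wrist','wrist1')
for t in ['mirror_axis','mirror_grip','lens','rig']:
    print(t,[(np.round(x['at']).tolist(),round(x['conf'],2)) for x in robot.tip_of('wrist',t)[:3]])
# expected projections
for n,p in dict(axis=(556,-131.5,102),gripc=(556,-131.5,136),lens=(704,-145.6,60),c1=(783.6,-115.3,8),c2=(776.4,-190.5,8),c3=(518.8,-166.4,8),c4=(525.4,-90.2,8)).items(): print(n,proj(w,p).round())
E
```

```text
mirror_axis [([326.0, 166.0], 0.96)]
mirror_grip [([328.0, 178.0], 0.66)]
lens [([464.0, 180.0], 0.93)]
rig [([325.0, 159.0], 0.7)]
axis [323. 176.]
gripc [324. 185.]
lens [459. 182.]
c1 [509. 149.]
c2 [494. 208.]
c3 [292. 189.]
c4 [297. 127.]
```

View pics/wrist1.png

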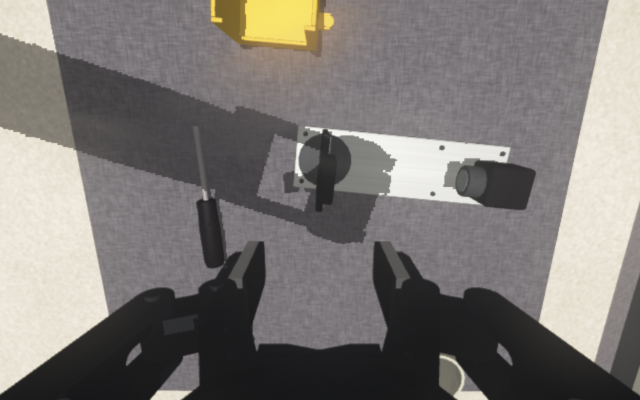

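The wrist view shows the rig with its plate corners at about (297,127) and (510,148), the mirror at (325,170) and the lens at (464,180). These agree with the top-view estimate.

```bash
python3 - <<'E'
from h import *
w=np.load('pics/wrist.npz')
print(atz(w,(326,166),60),atz(w,(464,180),60),atz(w,(325,160),8),atz(w,(328,178),121))
im=cv2.imread('pics/wrist1.png')[115:225,280:410]; cv2.imwrite('pics/w1c.png',cv2.resize(im,None,fx=6,fy=5.4))
E
```

```text
[ 559.72413221 -128.59714888   60.        ] [ 709.39284154 -143.34358776   60.        ] [ 559.65842466 -129.9944698     8.        ] [ 560.15795216 -128.99447647  121.        ]
```

View pics/w1c.png

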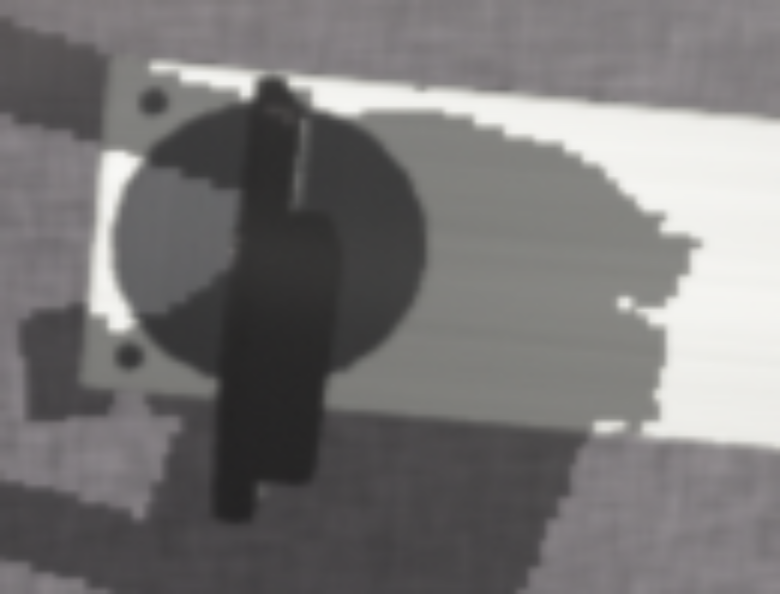

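{"name": "arm_command", "arguments": {
  "plan": [
    {"x": 45, "y": -2, "grip": 60},
    {"x": 90, "y": -5, "grip": 60},
    {"x": 135, "y": -8, "grip": 60},
    {"x": 180, "y": -10, "grip": 60},
    {"x": 225, "y": -12, "grip": 60},
    {"x": 270, "y": -15, "grip": 60},
    {"x": 315, "y": -18, "grip": 60},
    {"x": 345, "y": -18, "grip": 60},
    {"x": 360, "y": -18, "grip": 60},
    {"x": 360, "y": -18, "grip": 60}
  ]
}}

```text
$.plan[0]: bad value
```

```bash
python3 - <<'E'
from h import *
w=shot('wrist','wrist2')
print(robot.sense()['tcp_pos'])
for t in ['brush','brush_grip','stand','enclosure','marker']:
    print(t,[(np.round(x['at']).tolist(),round(x['conf'],2)) for x in robot.tip_of('wrist',t)[:3]])
for n,p in dict(top=(532,309,211),rim=(531,307,70),foot=(532,306,3),e=(645,89.5,0)).items(): print(n,proj(w,p).round())
E
```

```text
[ 549.59582726 -140.93636084  330.91158673]
brush []
brush_grip []
stand []
enclosure [([328.0, 164.0], 0.74), ([277.0, 18.0], 0.69)]
marker []
top [  245. -1476.]
rim [ 290. -475.]
foot [ 298. -339.]
e [408. -48.]
```

View pics/wrist2.png

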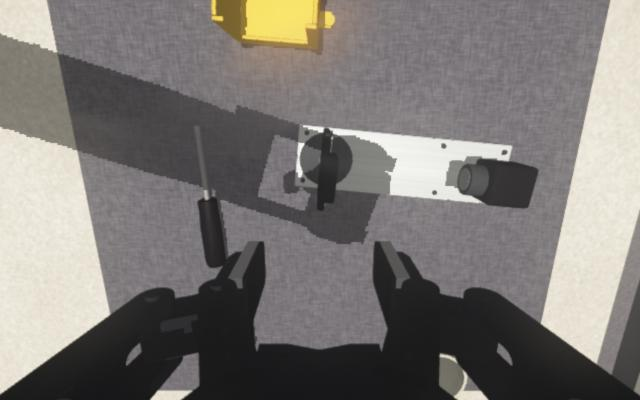

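The move was refused because every key must be given, so the picture shows the rig unchanged. Resending with all keys.

{"name": "arm_command", "arguments": {
  "plan": [
    {"x": 45, "y": -2, "z": 0, "rx": 0, "ry": 0, "rz": 0, "grip": 60},
    {"x": 90, "y": -5, "z": 0, "rx": 0, "ry": 0, "rz": 0, "grip": 60},
    {"x": 135, "y": -8, "z": 0, "rx": 0, "ry": 0, "rz": 0, "grip": 60},
    {"x": 180, "y": -10, "z": 0, "rx": 0, "ry": 0, "rz": 0, "grip": 60},
    {"x": 225, "y": -12, "z": 0, "rx": 0, "ry": 0, "rz": 0, "grip": 60},
    {"x": 270, "y": -15, "z": 0, "rx": 0, "ry": 0, "rz": 0, "grip": 60},
    {"x": 315, "y": -18, "z": 0, "rx": 0, "ry": 0, "rz": 0, "grip": 60},
    {"x": 345, "y": -18, "z": 0, "rx": 0, "ry": 0, "rz": 0, "grip": 60},
    {"x": 360, "y": -18, "z": 0, "rx": 0, "ry": 0, "rz": 0, "grip": 60},
    {"x": 360, "y": -18, "z": 0, "rx": 0, "ry": 0, "rz": 0, "grip": 60}
  ]
}}

```text
clock: 4.4
tcp_pos: [532.0, 220.5, 330.7]
eef_rot: [[-0.002, 1.0, -0.0], [1.0, 0.002, -0.0], [-0.0, -0.0, -1.0]]
force: [1.1, 0.1, -0.1]
width: 51.3
```

```bash
python3 - <<'E'
from h import *
w=shot('wrist','wrist2')
print(robot.sense()['tcp_pos'])
for t in ['brush','brush_grip','stand','enclosure','marker']:
    print(t,[(np.round(x['at']).tolist(),round(x['conf'],2)) for x in robot.tip_of('wrist',t)[:3]])
for n,p in dict(top=(532,309,211),rim=(531,307,70),foot=(532,306,3),e=(645,89.5,0)).items(): print(n,proj(w,p).round())
E
```

```text
[532.21472377 219.2671526  330.74978705]
brush [([318.0, 91.0], 0.69), ([294.0, 181.0], 0.63)]
brush_grip [([270.0, 230.0], 0.72), ([324.0, 73.0], 0.68)]
stand [([321.0, 91.0], 0.57)]
enclosure [([296.0, 297.0], 0.77), ([402.0, 256.0], 0.62)]
marker [([294.0, 313.0], 0.83), ([418.0, 260.0], 0.74)]
top [318.  72.]
rim [317.  91.]
foot [318.  95.]
e [401. 262.]
```

View pics/wrist2.png

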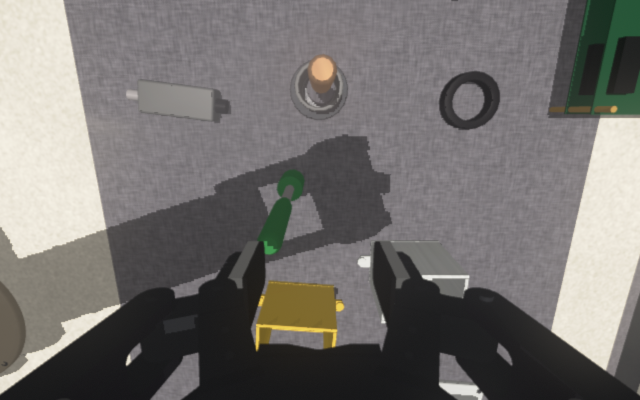

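The wrist view shows the wooden handle top at about (321,68), with the stand tube centred near (319,88). The green brush is at (290,185).

```bash
python3 - <<'E'
from h import *
w=np.load('pics/wrist.npz')
print(atz(w,(321.5,68),211),atz(w,(319.5,88),40),atz(w,(319.5,89),3),atz(w,(321,91),0),atz(w,(324,73),181))
print('green',atz(w,(291,184),0),atz(w,(271,247),205),proj(w,(531,307,0)))
im=cv2.imread('pics/wrist2.png')[40:130,275:365]; cv2.imwrite('pics/w2c.png',cv2.resize(im,None,fx=6,fy=6))
E
```

```text
[534.01785622 311.03318345 211.        ] [533.2192721 311.2521091  40.       ] [533.28117548 312.44263558   3.        ] [535.06497397 310.38534921   0.        ] [535.84546104 311.56878964 181.        ]
green [497.23549605 197.71870364   0.        ] [501.27457132 201.77840392 205.        ] [317.55738265  94.00436637]
```

View pics/w2c.png

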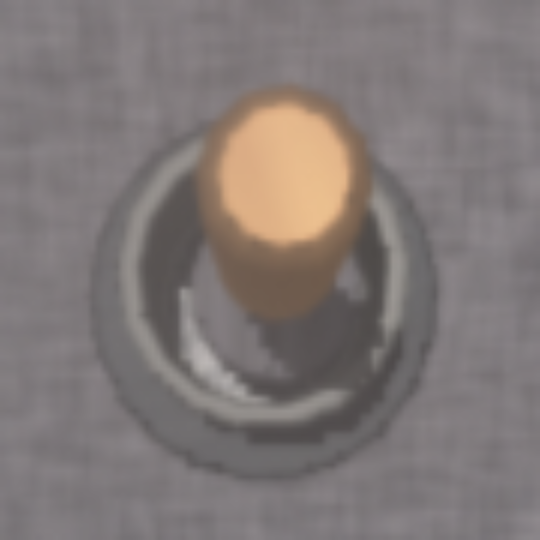

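```bash
python3 - <<'E'
from h import *
w=np.load('pics/wrist.npz')
print(atz(w,(322.5,68),208),atz(w,(319.2,85.8),70),atz(w,(319.2,90.8),4))
E
```

```text
[534.59785546 311.38524858 208.        ] [532.87454589 311.41023357  70.        ] [532.93410296 310.38784682   4.        ]
```

{"name": "arm_command", "arguments": {
  "force": 40,
  "plan": [
    {"x": 45, "y": 1, "z": 0, "rx": 0, "ry": 0, "rz": 0, "grip": 60},
    {"x": 90, "y": 2, "z": 0, "rx": 0, "ry": 0, "rz": 0, "grip": 60},
    {"x": 91, "y": 2, "z": 20, "rx": 0, "ry": 0, "rz": 0, "grip": 60},
    {"x": 91, "y": 2, "z": 45, "rx": 0, "ry": 0, "rz": 0, "grip": 60},
    {"x": 91, "y": 2, "z": 70, "rx": 0, "ry": 0, "rz": 0, "grip": 60},
    {"x": 91, "y": 2, "z": 90, "rx": 0, "ry": 0, "rz": 0, "grip": 60},
    {"x": 91, "y": 2, "z": 95, "rx": 0, "ry": 0, "rz": 0, "grip": 60},
    {"x": 91, "y": 2, "z": 95, "rx": 0, "ry": 0, "rz": 0, "grip": 60}
  ]
}}

```text
clock: 5.5
tcp_pos: [534.2, 310.1, 235.5]
eef_rot: [[0.001, 1.0, -0.001], [1.0, -0.001, -0.001], [-0.001, -0.001, -1.0]]
force: [0.3, -0.6, 0.6]
width: 51.2
```

{"name": "arm_command", "arguments": {
  "force": 40,
  "plan": [
    {"x": 0, "y": 0, "z": 0, "rx": 0, "ry": 0, "rz": 0, "grip": 0},
    {"x": 0, "y": 0, "z": 0, "rx": 0, "ry": 0, "rz": 0, "grip": 0},
    {"x": 0, "y": 0, "z": 0, "rx": 0, "ry": 0, "rz": 0, "grip": 0},
    {"x": 0, "y": 0, "z": 0, "rx": 0, "ry": 0, "rz": 0, "grip": 0},
    {"x": 0, "y": 0, "z": 0, "rx": 0, "ry": 0, "rz": 0, "grip": 0},
    {"x": 0, "y": 0, "z": 0, "rx": 0, "ry": 0, "rz": 0, "grip": 0}
  ]
}}

```text
clock: 6.1
tcp_pos: [534.4, 310.9, 237.5]
eef_rot: [[-0.0, 1.0, 0.002], [1.0, 0.0, 0.001], [0.001, 0.002, -1.0]]
force: [-0.2, -0.3, 6.9]
width: 15.8
```

```bash
python3 - <<'E'
from h import *
shot('side','side3');w=shot('wrist','wrist3')
s=robot.sense();print(s['tcp_pos'],s['width'],s['force'])
a=cv2.imread('pics/side3.png')[120:320,140:340]; b=cv2.imread('pics/wrist3.png')
cv2.imwrite('pics/m3.png',np.hstack([cv2.resize(a,(400,400),interpolation=2),cv2.resize(b,(400,250)) if 0 else b[:,120:520]]))
E
```

```text
[534.4464622  310.90311858 237.50144498] 16.29395976940992 [-0.24955257  0.35158366  5.910339  ]
```

View pics/m3.png

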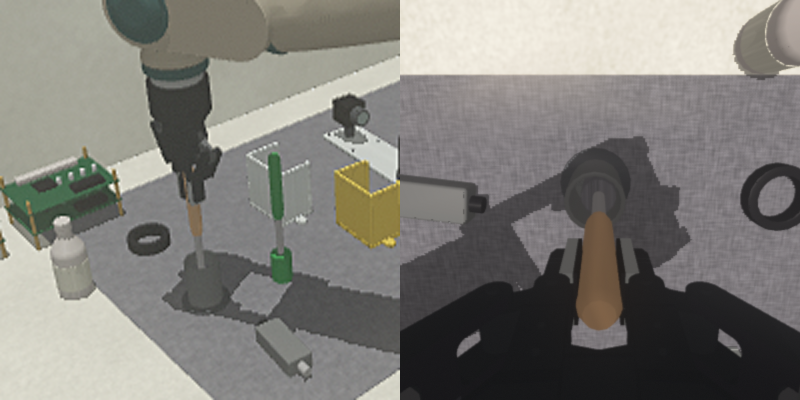

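```bash
python3 - <<'E'
from h import *
s=np.load('pics/side.npz')
for p in ((263.9,197.1),(279.1,191.7),(294,201.1)): print(atz(s,p,95))
im=cv2.imread('pics/wrist2.png')[225:345,340:480]; cv2.imwrite('pics/w2d.png',cv2.resize(im,None,fx=5,fy=5))
E
```

```text
[682.99393    120.20328119  95.        ]
[678.12491623  63.39174635  95.        ]
[597.61009549  66.98772266  95.        ]
```

View pics/w2d.png

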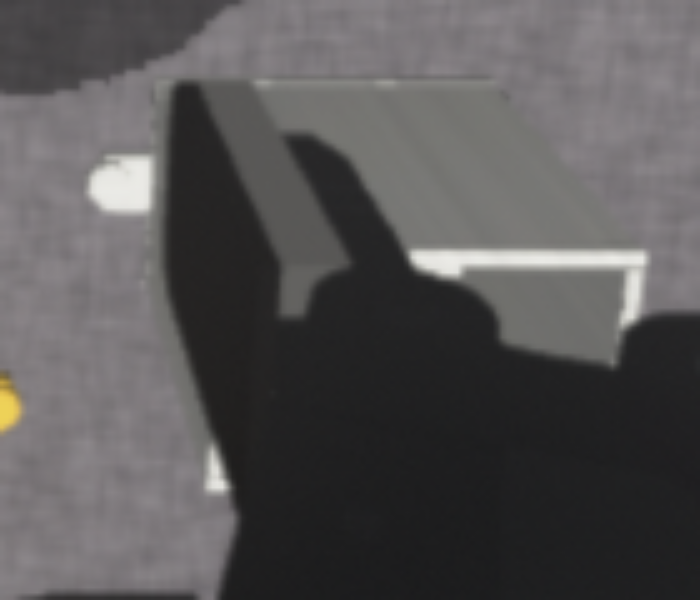

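{"name": "arm_command", "arguments": {
  "plan": [
    {"x": 0, "y": 0, "z": -20, "rx": 0, "ry": 0, "rz": 0, "grip": 0},
    {"x": 0, "y": 0, "z": -50, "rx": 0, "ry": 0, "rz": 0, "grip": 0},
    {"x": 0, "y": 0, "z": -90, "rx": 0, "ry": 0, "rz": 0, "grip": 0},
    {"x": 0, "y": 0, "z": -125, "rx": 0, "ry": 0, "rz": 0, "grip": 0},
    {"x": 0, "y": 0, "z": -145, "rx": 0, "ry": 0, "rz": 0, "grip": 0},
    {"x": 0, "y": 0, "z": -145, "rx": 0, "ry": 0, "rz": 0, "grip": 0}
  ]
}}

```text
clock: 6.8
tcp_pos: [534.3, 310.9, 384.7]
eef_rot: [[-0.0, 1.0, 0.006], [1.0, 0.0, 0.003], [0.003, 0.006, -1.0]]
force: [-0.5, -0.3, -0.9]
width: 15.7
```

```bash
python3 - <<'E'
from h import *
w=dict(np.load('pics/wrist.npz'))
d=np.array([532.2,220,330.75])-np.array([534.45,310.9,237.5])
w['t']=w['t']-w['R']@d
print('check stand',atz(w,(319.2,85.8),70))
print(atz(w,(469,276),95),atz(w,(371,241.4),0),atz(w,(439.6,241.4),0))
print('near corner z95',atz(w,(340+207/5,225+490/5),95))
E
```

```text
check stand [533.90858483 311.26881159  70.        ]
[692.43189711 119.56352884  95.        ] [603.85608731 118.85360814   0.        ] [696.00475274 118.82292143   0.        ]
near corner z95 [602.78381818  61.92001581  95.        ]
```

{"name": "arm_command", "arguments": {
  "plan": [
    {"x": -20, "y": 10, "z": 0, "rx": 0, "ry": 0, "rz": 0, "grip": 0},
    {"x": -55, "y": 28, "z": 0, "rx": 0, "ry": 0, "rz": 0, "grip": 0},
    {"x": -95, "y": 48, "z": 0, "rx": 0, "ry": 0, "rz": 0, "grip": 0},
    {"x": -135, "y": 68, "z": 0, "rx": 0, "ry": 0, "rz": 0, "grip": 0},
    {"x": -175, "y": 88, "z": 0, "rx": 0, "ry": 0, "rz": 0, "grip": 0},
    {"x": -205, "y": 104, "z": 0, "rx": 0, "ry": 0, "rz": 0, "grip": 0},
    {"x": -221, "y": 112, "z": 0, "rx": 0, "ry": 0, "rz": 0, "grip": 0},
    {"x": -221, "y": 112, "z": 0, "rx": 0, "ry": 0, "rz": 0, "grip": 0},
    {"x": -221, "y": 112, "z": 0, "rx": 0, "ry": 0, "rz": 0, "grip": 0}
  ]
}}

```text
clock: 7.7
tcp_pos: [645.9, 90.5, 379.7]
eef_rot: [[-0.0, 1.0, -0.002], [1.0, 0.0, 0.0], [0.0, -0.002, -1.0]]
force: [1.0, 0.1, 1.3]
width: 16.1
```

```bash
python3 - <<'E'
from h import *
s=robot.sense();print(s['tcp_pos'],s['width'],s['force'])
c=shot('side','side4');w=shot('wrist','wrist4');t=shot('top','top4')
p=s['tcp_pos']
for n,I in(('side',c),('wrist',w)):
    print(n,'bristle end proj',proj(I,p-[0,0,231.5]),'encl',[proj(I,(646.5+a*45,90+b*30,95)).round() for a in(-1,1) for b in(-1,1)])
    for th in('brush','enclosure'): print(th,[(np.round(x['at']).tolist(),round(x['conf'],2)) for x in robot.tip_of(n,th)[:3]])
a=cv2.imread('pics/side4.png')[120:260,220:360]; b=cv2.imread('pics/wrist4.png')
cv2.imwrite('pics/m4.png',np.hstack([cv2.resize(a,(400,400),interpolation=2),b[:,120:520]]))
E
```

```text
[645.93146409  90.4556418  379.73622851] 16.051928278444976 [0.96306352 0.08524512 1.32388818]
side bristle end proj [277.49629938 183.11299277] encl [array([295., 200.]), array([280., 207.]), array([277., 190.]), array([262., 196.])]
brush [([282.0, 257.0], 0.6)]
enclosure [([325.0, 233.0], 0.71), ([280.0, 224.0], 0.59), ([217.0, 244.0], 0.44)]
wrist bristle end proj [318.43633867 184.3720528 ] encl [array([280., 200.]), array([278., 147.]), array([358., 200.]), array([360., 147.])]
brush [([210.0, 78.0], 0.67), ([318.0, 184.0], 0.63)]
enclosure [([218.0, 201.0], 0.74), ([323.0, 160.0], 0.68)]
```

View pics/m4.png

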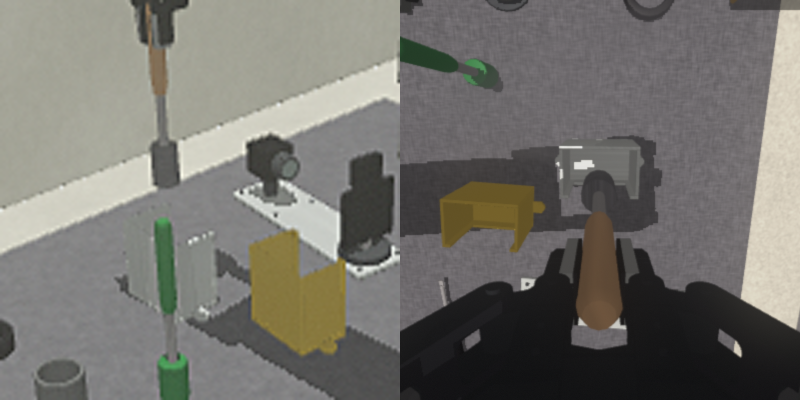

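Left, the side view shows the brush hanging over the metal enclosure. Right, the wrist view shows the enclosure rim from about (278,145) to (360,198), with the bristle head at about (318,190). Zooming in to check the centring.

```bash
python3 - <<'E'
from h import *
w=np.load('pics/wrist.npz')
im=cv2.imread('pics/wrist4.png')[130:230,260:380]; im=cv2.resize(im,None,fx=6,fy=5.5,interpolation=2)
cv2.imwrite('pics/w4c.png',cv2.convertScaleAbs(im,alpha=1.7))
E
```

```text
(no output)
```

View pics/w4c.png

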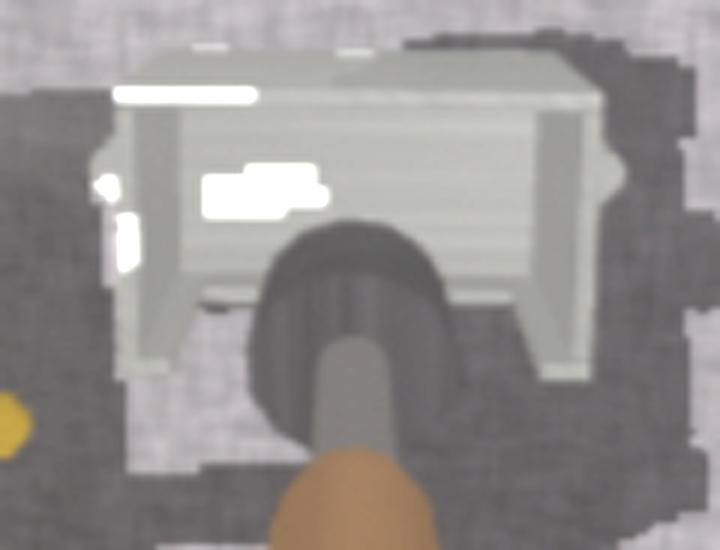

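```bash
python3 - <<'E'
from h import *
w=np.load('pics/wrist.npz')
P=np.array([atz(w,(260+x/6,130+y/5.5),95) for x,y in((115,88),(602,92),(120,378),(592,380))]);print(P.round(1),P.mean(0))
E
```

```text
[[602.7 121.3  95. ]
 [691.7 120.7  95. ]
 [601.8  61.4  95. ]
 [692.   61.1  95. ]] [647.05002572  91.1345873   95.        ]
```

{"name": "arm_command", "arguments": {
  "plan": [
    {"x": 0.5, "y": 1, "z": 20, "rx": 0, "ry": 0, "rz": 0, "grip": 0},
    {"x": 0.5, "y": 1, "z": 50, "rx": 0, "ry": 0, "rz": 0, "grip": 0},
    {"x": 0.5, "y": 1, "z": 80, "rx": 0, "ry": 0, "rz": 0, "grip": 0},
    {"x": 0.5, "y": 1, "z": 105, "rx": 0, "ry": 0, "rz": 0, "grip": 0},
    {"x": 0.5, "y": 1, "z": 125, "rx": 0, "ry": 0, "rz": 0, "grip": 0},
    {"x": 0.5, "y": 1, "z": 135, "rx": 0, "ry": 0, "rz": 0, "grip": 0},
    {"x": 0.5, "y": 1, "z": 135, "rx": 0, "ry": 0, "rz": 0, "grip": 0},
    {"x": 0.5, "y": 1, "z": 135, "rx": 0, "ry": 0, "rz": 0, "grip": 0}
  ]
}}

```text
clock: 8.85
tcp_pos: [647.4, 90.4, 247.2]
eef_rot: [[-0.0, 1.0, 0.002], [1.0, 0.0, 0.0], [0.0, 0.002, -1.0]]
force: [-0.2, 0.9, -0.2]
width: 16.1
```

```bash
python3 - <<'E'
from h import *
s=robot.sense();print(s['tcp_pos'],s['width'],s['force'])
c=shot('side','side5');w=shot('wrist','wrist5')
a=cv2.imread('pics/side5.png')[120:260,220:360]; b=cv2.imread('pics/wrist5.png')
cv2.imwrite('pics/m5.png',np.hstack([cv2.resize(a,(400,400),interpolation=2),b[:,120:520]]))
E
```

```text
[647.3665751   90.39833079 247.21466765] 16.063080904791004 [-0.15572428  0.90501813 -0.23563217]
```

View pics/m5.png

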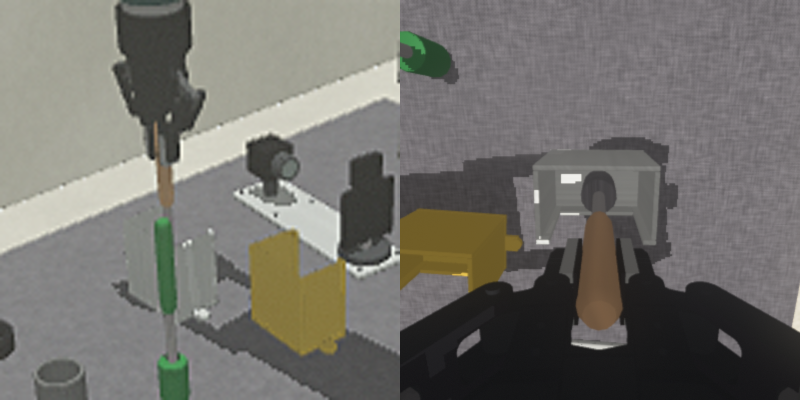

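The bristle head is inside the enclosure, bristle end about 16 mm above the bench, and free of the walls. I'll go a little deeper, then do the rest of the strokes.

{"name": "arm_command", "arguments": {
  "plan": [
    {"x": 0, "y": 0, "z": 4, "rx": 0, "ry": 0, "rz": 0, "grip": 0},
    {"x": 0, "y": 0, "z": 4, "rx": 0, "ry": 0, "rz": 0, "grip": 0},
    {"x": 0, "y": 0, "z": -15, "rx": 0, "ry": 0, "rz": 0, "grip": 0},
    {"x": 0, "y": 0, "z": -45, "rx": 0, "ry": 0, "rz": 0, "grip": 0},
    {"x": 0, "y": 0, "z": -70, "rx": 0, "ry": 0, "rz": 0, "grip": 0},
    {"x": 0, "y": 0, "z": -72, "rx": 0, "ry": 0, "rz": 0, "grip": 0},
    {"x": 0, "y": 0, "z": -72, "rx": 0, "ry": 0, "rz": 0, "grip": 0},
    {"x": 0, "y": 0, "z": -72, "rx": 0, "ry": 0, "rz": 0, "grip": 0}
  ]
}}

```text
clock: 9.75
tcp_pos: [646.8, 90.2, 315.8]
eef_rot: [[-0.0, 1.0, -0.003], [1.0, 0.0, -0.0], [-0.0, -0.003, -1.0]]
force: [0.1, -0.5, -1.4]
width: 15.9
```

{"name": "arm_command", "arguments": {
  "plan": [
    {"x": 0, "y": 0, "z": 20, "rx": 0, "ry": 0, "rz": 0, "grip": 0},
    {"x": 0, "y": 0, "z": 45, "rx": 0, "ry": 0, "rz": 0, "grip": 0},
    {"x": 0, "y": 0, "z": 65, "rx": 0, "ry": 0, "rz": 0, "grip": 0},
    {"x": 0, "y": 0, "z": 76, "rx": 0, "ry": 0, "rz": 0, "grip": 0},
    {"x": 0, "y": 0, "z": 76, "rx": 0, "ry": 0, "rz": 0, "grip": 0},
    {"x": 0, "y": 0, "z": 76, "rx": 0, "ry": 0, "rz": 0, "grip": 0},
    {"x": 0, "y": 0, "z": 76, "rx": 0, "ry": 0, "rz": 0, "grip": 0}
  ]
}}

```text
clock: 10.45
tcp_pos: [647.4, 90.2, 243.2]
eef_rot: [[0.0, 1.0, 0.002], [1.0, -0.0, 0.0], [0.0, 0.002, -1.0]]
force: [0.3, -0.3, 0.5]
width: 16.3
```

{"name": "arm_command", "arguments": {
  "plan": [
    {"x": 0, "y": 0, "z": -20, "rx": 0, "ry": 0, "rz": 0, "grip": 0},
    {"x": 0, "y": 0, "z": -50, "rx": 0, "ry": 0, "rz": 0, "grip": 0},
    {"x": 0, "y": 0, "z": -76, "rx": 0, "ry": 0, "rz": 0, "grip": 0},
    {"x": 0, "y": 0, "z": -76, "rx": 0, "ry": 0, "rz": 0, "grip": 0},
    {"x": 0, "y": 0, "z": -76, "rx": 0, "ry": 0, "rz": 0, "grip": 0},
    {"x": 0, "y": 0, "z": -105, "rx": 0, "ry": 0, "rz": 0, "grip": 0},
    {"x": 0, "y": 0, "z": -130, "rx": 0, "ry": 0, "rz": 0, "grip": 0},
    {"x": 0, "y": 0, "z": -140, "rx": 0, "ry": 0, "rz": 0, "grip": 0},
    {"x": 0, "y": 0, "z": -140, "rx": 0, "ry": 0, "rz": 0, "grip": 0}
  ]
}}

```text
clock: 11.35
tcp_pos: [647.3, 90.2, 382.4]
eef_rot: [[0.0, 1.0, 0.002], [1.0, -0.0, 0.0], [0.0, 0.002, -1.0]]
force: [0.3, -0.1, -1.3]
width: 15.7
```

{"name": "arm_command", "arguments": {
  "plan": [
    {"x": 20, "y": -10, "z": 0, "rx": 0, "ry": 0, "rz": 0, "grip": 0},
    {"x": 55, "y": -28, "z": 0, "rx": 0, "ry": 0, "rz": 0, "grip": 0},
    {"x": 95, "y": -49, "z": 0, "rx": 0, "ry": 0, "rz": 0, "grip": 0},
    {"x": 135, "y": -70, "z": 0, "rx": 0, "ry": 0, "rz": 0, "grip": 0},
    {"x": 175, "y": -91, "z": 0, "rx": 0, "ry": 0, "rz": 0, "grip": 0},
    {"x": 205, "y": -106, "z": 0, "rx": 0, "ry": 0, "rz": 0, "grip": 0},
    {"x": 220, "y": -114, "z": 0, "rx": 0, "ry": 0, "rz": 0, "grip": 0},
    {"x": 220, "y": -114, "z": 20, "rx": 0, "ry": 0, "rz": 0, "grip": 0},
    {"x": 220, "y": -114, "z": 45, "rx": 0, "ry": 0, "rz": 0, "grip": 0},
    {"x": 220, "y": -114, "z": 60, "rx": 0, "ry": 0, "rz": 0, "grip": 0},
    {"x": 220, "y": -114, "z": 60, "rx": 0, "ry": 0, "rz": 0, "grip": 0},
    {"x": 220, "y": -114, "z": 60, "rx": 0, "ry": 0, "rz": 0, "grip": 0}
  ]
}}

```text
clock: 12.55
tcp_pos: [533.4, 309.8, 322.0]
eef_rot: [[0.001, 1.0, -0.0], [1.0, -0.001, -0.0], [-0.0, -0.0, -1.0]]
force: [0.4, -0.1, 0.6]
width: 16.3
```

```bash
python3 - <<'E'
from h import *
s=robot.sense();print(s['tcp_pos'],s['width'],s['force'])
c=shot('side','side6');w=shot('wrist','wrist6')
a=cv2.imread('pics/side6.png')[200:290,195:285]; b=cv2.imread('pics/wrist6.png')[100:300,220:420]
cv2.imwrite('pics/m6.png',np.hstack([cv2.resize(a,(400,400),interpolation=2),cv2.resize(b,(400,400),interpolation=2)]))
E
```

```text
[533.39965664 309.79697475 321.97988525] 16.27542978631119 [ 0.4091319  -0.13250214  0.58900875]
```

View pics/m6.png

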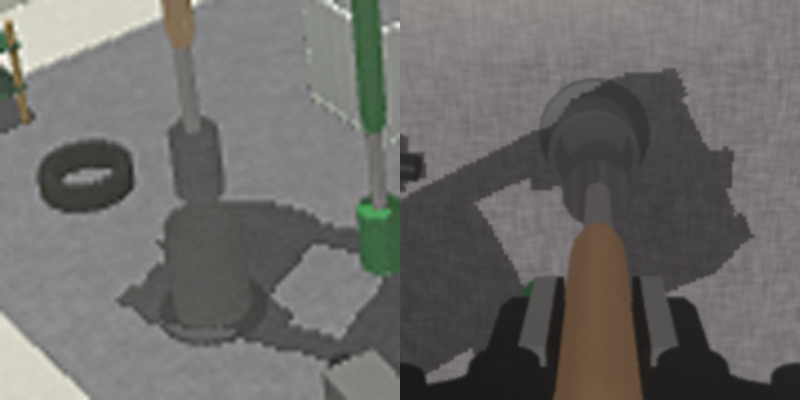

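```bash
python3 - <<'E'
from h import *
s=np.load('pics/side.npz');w=np.load('pics/wrist.npz')
f=lambda X:[(proj(s,X)-[195,200])*4.444,(proj(w,X)-[220,100])*2]
for X in((533.4,309.8,90.5),(533.4,309.8,136),(533.4,309.8,70),(532.5,310,70),(532.5,310,3)): print(X,np.round(f(X)).tolist())
b=cv2.imread('pics/wrist6.png')[125:225,270:370]; a=cv2.imread('pics/side6.png')[225:285,225:265]
cv2.imwrite('pics/m6b.png',cv2.convertScaleAbs(np.hstack([cv2.resize(a,(390,585),interpolation=2),cv2.resize(b,(400,585),interpolation=2)]),alpha=2))
E
```

```text
(533.4, 309.8, 90.5) [[197.0, 187.0], [195.0, 168.0]]
(533.4, 309.8, 136) [[189.0, 124.0], [195.0, 192.0]]
(533.4, 309.8, 70) [[200.0, 215.0], [195.0, 159.0]]
(532.5, 310, 70) [[201.0, 216.0], [193.0, 159.0]]
(532.5, 310, 3) [[212.0, 302.0], [194.0, 136.0]]
```

View pics/m6b.png

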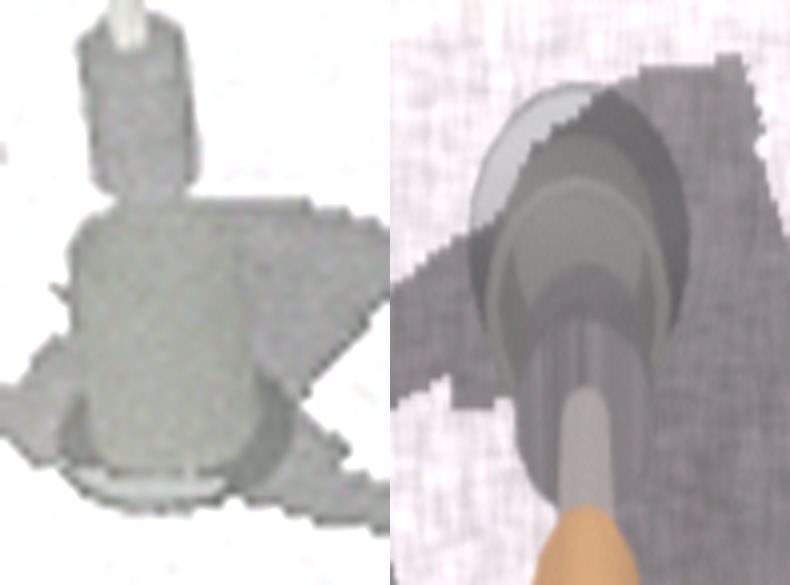

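{"name": "arm_command", "arguments": {
  "plan": [
    {"x": 1, "y": 0, "z": 15, "rx": 0, "ry": 0, "rz": 0, "grip": 0},
    {"x": 1, "y": 0, "z": 30, "rx": 0, "ry": 0, "rz": 0, "grip": 0},
    {"x": 1, "y": 0, "z": 45, "rx": 0, "ry": 0, "rz": 0, "grip": 0},
    {"x": 1, "y": 0, "z": 60, "rx": 0, "ry": 0, "rz": 0, "grip": 0},
    {"x": 1, "y": 0, "z": 72, "rx": 0, "ry": 0, "rz": 0, "grip": 0},
    {"x": 1, "y": 0, "z": 80, "rx": 0, "ry": 0, "rz": 0, "grip": 0},
    {"x": 1, "y": 0, "z": 82, "rx": 0, "ry": 0, "rz": 0, "grip": 0},
    {"x": 1, "y": 0, "z": 82, "rx": 0, "ry": 0, "rz": 0, "grip": 0}
  ]
}}

```text
clock: 13.45
tcp_pos: [533.1, 311.2, 239.9]
eef_rot: [[0.0, 1.0, 0.0], [1.0, -0.0, -0.0], [-0.0, 0.0, -1.0]]
force: [-0.2, 0.9, -0.8]
width: 16.2
```

{"name": "arm_command", "arguments": {
  "plan": [
    {"x": 0, "y": 0, "z": 2, "rx": 0, "ry": 0, "rz": 0, "grip": 0},
    {"x": 0, "y": 0, "z": 2, "rx": 0, "ry": 0, "rz": 0, "grip": 0},
    {"x": 0, "y": 0, "z": 2, "rx": 0, "ry": 0, "rz": 0, "grip": 40},
    {"x": 0, "y": 0, "z": 2, "rx": 0, "ry": 0, "rz": 0, "grip": 50},
    {"x": 0, "y": 0, "z": 2, "rx": 0, "ry": 0, "rz": 0, "grip": 60},
    {"x": 0, "y": 0, "z": 2, "rx": 0, "ry": 0, "rz": 0, "grip": 60},
    {"x": 0, "y": 0, "z": 2, "rx": 0, "ry": 0, "rz": 0, "grip": 60},
    {"x": 0, "y": 0, "z": 2, "rx": 0, "ry": 0, "rz": 0, "grip": 60}
  ]
}}

```text
clock: 14.25
tcp_pos: [533.1, 311.2, 237.9]
eef_rot: [[0.0, 1.0, 0.0], [1.0, -0.0, -0.0], [-0.0, 0.0, -1.0]]
force: [-0.2, 0.1, -0.6]
width: 51.3
```

{"name": "arm_command", "arguments": {
  "plan": [
    {"x": 0, "y": 0, "z": -10, "rx": 0, "ry": 0, "rz": 0, "grip": 60},
    {"x": 0, "y": 0, "z": -30, "rx": 0, "ry": 0, "rz": 0, "grip": 60},
    {"x": 0, "y": 0, "z": -60, "rx": 0, "ry": 0, "rz": 0, "grip": 60},
    {"x": 0, "y": 0, "z": -90, "rx": 0, "ry": 0, "rz": 0, "grip": 60},
    {"x": 0, "y": 0, "z": -100, "rx": 0, "ry": 0, "rz": 0, "grip": 60},
    {"x": -30, "y": 0, "z": -100, "rx": 0, "ry": 0, "rz": 0, "grip": 60},
    {"x": -65, "y": 0, "z": -100, "rx": 0, "ry": 0, "rz": 0, "grip": 60},
    {"x": -90, "y": 0, "z": -100, "rx": 0, "ry": 0, "rz": 0, "grip": 60},
    {"x": -90, "y": 0, "z": -100, "rx": 0, "ry": 0, "rz": 0, "grip": 60}
  ]
}}

```text
clock: 15.15
tcp_pos: [533.3, 218.7, 337.6]
eef_rot: [[0.003, 1.0, -0.0], [1.0, -0.003, -0.001], [-0.001, -0.0, -1.0]]
force: [-0.4, 0.3, -0.2]
width: 51.1
```

```bash
python3 - <<'E'
from h import *
s=robot.sense();print(s['tcp_pos'],s['width'],s['force'])
c=shot('side','side7');w=shot('wrist','wrist7')
a=cv2.imread('pics/side7.png')[195:285,195:285]; b=cv2.imread('pics/wrist7.png')[20:160,250:390]
cv2.imwrite('pics/m7.png',np.hstack([cv2.resize(a,(400,400),interpolation=2),cv2.resize(b,(400,400),interpolation=2)]))
E
```

```text
[533.29955728 218.74927976 337.64179737] 51.14637720278285 [-0.3835435   0.32223136 -0.16402039]
```

View pics/m7.png

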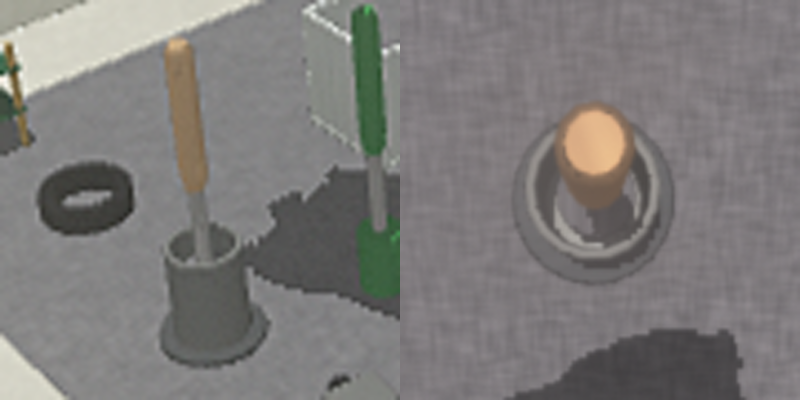

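The brush stands upright in its stand, let go: handle top at about (235,206) in the side view, inside the tube at (241,255). Now to the mirror.

{"name": "arm_command", "arguments": {
  "plan": [
    {"x": -35, "y": 2, "z": 0, "rx": 0, "ry": 0, "rz": 0.01, "grip": 60},
    {"x": -75, "y": 5, "z": 0, "rx": 0, "ry": 0, "rz": 0.02, "grip": 60},
    {"x": -120, "y": 7, "z": 0, "rx": 0, "ry": 0, "rz": 0.03, "grip": 60},
    {"x": -165, "y": 10, "z": 0, "rx": 0, "ry": 0, "rz": 0.04, "grip": 60},
    {"x": -210, "y": 13, "z": 0, "rx": 0, "ry": 0, "rz": 0.05, "grip": 60},
    {"x": -255, "y": 16, "z": 0, "rx": 0, "ry": 0, "rz": 0.06, "grip": 60},
    {"x": -300, "y": 19, "z": 0, "rx": 0, "ry": 0, "rz": 0.07, "grip": 60},
    {"x": -345, "y": 22, "z": 0, "rx": 0, "ry": 0, "rz": 0.085, "grip": 60},
    {"x": -385, "y": 24, "z": 0, "rx": 0, "ry": 0, "rz": 0.095, "grip": 60},
    {"x": -409, "y": 25, "z": 0, "rx": 0, "ry": 0, "rz": 0.095, "grip": 60},
    {"x": -409, "y": 25, "z": 0, "rx": 0, "ry": 0, "rz": 0.095, "grip": 60},
    {"x": -409, "y": 25, "z": 0, "rx": 0, "ry": 0, "rz": 0.095, "grip": 60}
  ]
}}

```text
clock: 16.45
tcp_pos: [558.6, -187.0, 337.3]
eef_rot: [[0.094, 0.996, -0.001], [0.996, -0.094, 0.001], [0.001, -0.001, -1.0]]
force: [0.1, 0.4, 0.7]
width: 50.9
```

```bash
python3 - <<'E'
from h import *
s=robot.sense();print(s['tcp_pos'],s['eef_rot'].round(3).tolist(),s['width'])
w=shot('wrist','wrist8')
for t in ['mirror_axis','mirror_grip','lens','rig']:
    r=robot.tip_of('wrist',t)[:1]
    for x in r: print(t,np.round(x['at'],1),x['conf'],atz(w,x['at'],{'mirror_grip':121,'rig':8}.get(t,60)))
for n,p in dict(t136=(559,-130,136),z8=(559,-130,8)).items(): print(n,proj(w,p).round())
b=cv2.imread('pics/wrist8.png'); cv2.imwrite('pics/w8c.png',cv2.resize(b[50:210,260:420],(600,600),interpolation=2))
E
```

```text
[ 558.58231052 -186.99323465  337.32330156] [[0.094, 0.996, -0.001], [0.996, -0.094, 0.001], [0.001, -0.001, -1.0]] 50.87258590661765
lens [457.9 120.9] 0.63 [ 709.80055087 -143.47783981   60.        ]
rig [314.9 118.9] 0.61 [ 559.86761099 -128.60887279    8.        ]
t136 [312. 125.]
z8 [314. 120.]
```

View pics/w8c.png

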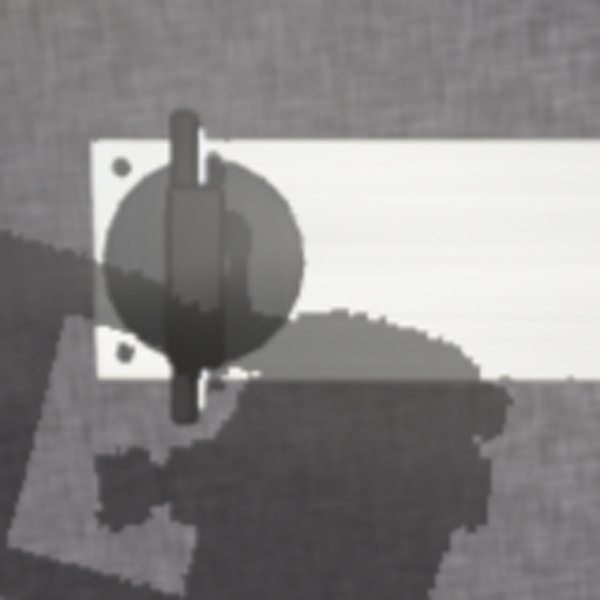

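View pics/wrist8.png

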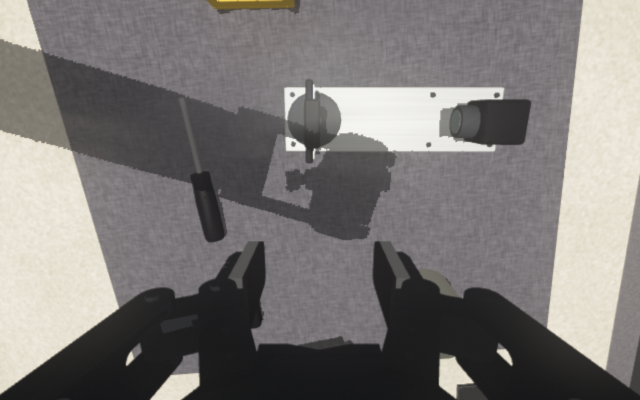

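```bash
python3 - <<'E'
from h import *
w=np.load('pics/wrist.npz')
g=lambda x,y,z:atz(w,(260+x/3.75,50+y/3.75),z).round(1)
print('bar',g(196,272,136),'disc',g(204,262,10),'glass top ends',g(185,112,97),g(185,422,97))
b=cv2.imread('pics/wrist8.png'); hsv=cv2.cvtColor(b,cv2.COLOR_BGR2GRAY)
m=(hsv>190).astype('uint8'); n,l,st,ce=cv2.connectedComponentsWithStats(m)
for i in range(1,n):
    if st[i,4]>3000 and 200<ce[i][0]<450: print(st[i],ce[i]); k=i
pts=lambda a:np.array(a)
lab=l==k
up=[(c,np.where(lab[:,c])[0].min()) for c in range(330,440,5)]; lo=[(c,np.where(lab[:,c])[0].max()) for c in range(400,440,3)]
for n_,q in(('up',up),('lo',lo)):
    Q=np.array([atz(w,p,8)[:2] for p in q]); f=np.polyfit(Q[:,0],Q[:,1],1); print(n_,np.arctan(f[0]),np.polyval(f,560))
E
```

```text
bar [ 559.3 -128.2  136. ] disc [ 559.2 -129.6   10. ] glass top ends [559.5 -91.8  97. ] [ 551.8 -166.9   97. ]
[ 313   85  191   66 7267] [403.64841062 114.40759598]
up -0.10255424401136466 -91.66635433374297
lo -0.09393134019610974 -166.07056097358324
```

{"name": "arm_command", "arguments": {
  "force": 40,
  "plan": [
    {"x": 30, "y": -2, "z": 0, "rx": 0, "ry": 0, "rz": 0, "grip": 60},
    {"x": 58, "y": -5, "z": 0, "rx": 0, "ry": 0, "rz": 0, "grip": 60},
    {"x": 58, "y": -5, "z": 30, "rx": 0, "ry": 0, "rz": 0, "grip": 60},
    {"x": 58, "y": -5, "z": 65, "rx": 0, "ry": 0, "rz": 0, "grip": 60},
    {"x": 58, "y": -5, "z": 100, "rx": 0, "ry": 0, "rz": 0, "grip": 60},
    {"x": 58, "y": -5, "z": 125, "rx": 0, "ry": 0, "rz": 0, "grip": 60},
    {"x": 58, "y": -5, "z": 145, "rx": 0, "ry": 0, "rz": 0, "grip": 60},
    {"x": 58, "y": -5, "z": 157, "rx": 0, "ry": 0, "rz": 0, "grip": 60},
    {"x": 58, "y": -5, "z": 157, "rx": 0, "ry": 0, "rz": 0, "grip": 60},
    {"x": 58, "y": -5, "z": 157, "rx": 0, "ry": 0, "rz": 0, "grip": 60}
  ]
}}

```text
clock: 17.7
tcp_pos: [559.0, -129.4, 182.0]
eef_rot: [[0.095, 0.996, 0.001], [0.996, -0.095, -0.0], [-0.0, 0.001, -1.0]]
force: [-0.1, -0.1, 0.3]
width: 51.1
```

```bash
python3 - <<'E'
from h import *
s=robot.sense();print(s['tcp_pos'],s['eef_rot'].round(3).tolist(),s['width'],s['force'])
w=shot('wrist','wrist9');shot('side','side9')
a=cv2.imread('pics/side9.png')[110:220,290:400]; b=cv2.imread('pics/wrist9.png')
cv2.imwrite('pics/m9.png',np.hstack([cv2.resize(a,(400,400),interpolation=2),b[:,120:520]]))
E
```

```text
[ 559.02725854 -129.42406842  181.99136944] [[0.095, 0.996, 0.001], [0.996, -0.095, -0.0], [-0.0, 0.001, -1.0]] 51.120037375254675 [-0.08054584 -0.12607464  0.27372653]
```

View pics/m9.png

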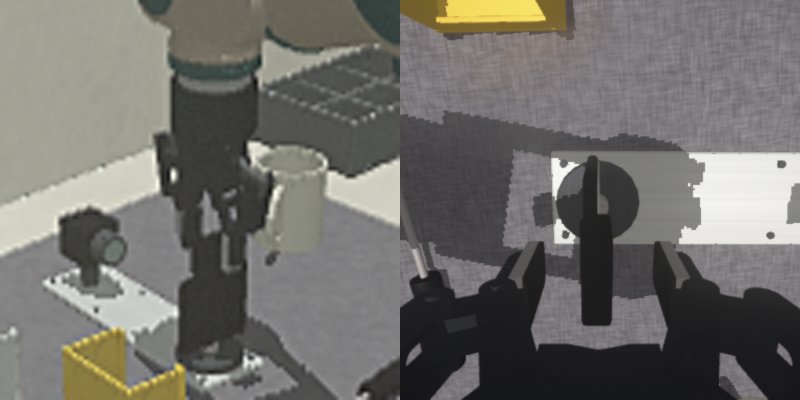

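The bar at wrist (317,280) lies centred between the fingers. Closing on it.

{"name": "arm_command", "arguments": {
  "force": 50,
  "plan": [
    {"x": 0, "y": 0, "z": 3, "rx": 0, "ry": 0, "rz": 0, "grip": 60},
    {"x": 0, "y": 0, "z": 3, "rx": 0, "ry": 0, "rz": 0, "grip": 20},
    {"x": 0, "y": 0, "z": 3, "rx": 0, "ry": 0, "rz": 0, "grip": 0},
    {"x": 0, "y": 0, "z": 3, "rx": 0, "ry": 0, "rz": 0, "grip": 0},
    {"x": 0, "y": 0, "z": 3, "rx": 0, "ry": 0, "rz": 0, "grip": 0},
    {"x": 0, "y": 0, "z": 3, "rx": 0, "ry": 0, "rz": 0, "grip": 0},
    {"x": 0, "y": 0, "z": 3, "rx": 0, "ry": 0, "rz": 0, "grip": 0}
  ]
}}

```text
clock: 18.5
tcp_pos: [558.3, -129.6, 178.2]
eef_rot: [[0.095, 0.995, -0.001], [0.995, -0.095, -0.0], [-0.0, -0.001, -1.0]]
force: [-5.7, 0.5, 4.2]
width: 12.3
```

{"name": "arm_command", "arguments": {
  "plan": [
    {"x": 0, "y": -0.5, "z": 0, "rx": 0, "ry": 0, "rz": -0.06, "grip": 0},
    {"x": 0, "y": -0.7, "z": 0, "rx": 0, "ry": 0, "rz": -0.14, "grip": 0},
    {"x": 0, "y": -0.7, "z": 0, "rx": 0, "ry": 0, "rz": -0.22, "grip": 0},
    {"x": 0, "y": -0.7, "z": 0, "rx": 0, "ry": 0, "rz": -0.3, "grip": 0},
    {"x": 0, "y": -0.7, "z": 0, "rx": 0, "ry": 0, "rz": -0.38, "grip": 0},
    {"x": 0, "y": -0.7, "z": 0, "rx": 0, "ry": 0, "rz": -0.46, "grip": 0},
    {"x": 0, "y": -0.7, "z": 0, "rx": 0, "ry": 0, "rz": -0.54, "grip": 0},
    {"x": 0, "y": -0.7, "z": 0, "rx": 0, "ry": 0, "rz": -0.61, "grip": 0},
    {"x": 0, "y": -0.7, "z": 0, "rx": 0, "ry": 0, "rz": -0.65, "grip": 0},
    {"x": 0, "y": -0.7, "z": 0, "rx": 0, "ry": 0, "rz": -0.663, "grip": 0},
    {"x": 0, "y": -0.7, "z": 0, "rx": 0, "ry": 0, "rz": -0.663, "grip": 0},
    {"x": 0, "y": -0.7, "z": 0, "rx": 0, "ry": 0, "rz": -0.663, "grip": 0}
  ]
}}

```text
clock: 19.7
tcp_pos: [558.1, -129.5, 178.2]
eef_rot: [[-0.537, 0.843, 0.001], [0.843, 0.537, -0.0], [-0.001, 0.0, -1.0]]
force: [-1.0, -0.5, 2.3]
width: 12.5
```

```bash
python3 - <<'E'
from h import *
s=robot.sense();R=s['eef_rot'];print(s['tcp_pos'],s['width'],s['force'],s['ft_torque'],s['joint_velocities'].round(4))
yaw=np.arctan2(R[1,1],R[0,1]);print('normal yaw',yaw,'mirror',yaw+0.0965)
w=shot('wrist','wrist10');shot('side','side10');shot('top','top10')
for A,M,y in(((559.2,-129.2),(647,117),-.0965),((556,-131),(645,115.4),-.095),(s['tcp_pos'][:2],(647,117),-.0965)):
    th=2*(yaw)-y; d=np.subtract(M,A); u=np.array([np.cos(th),np.sin(th)]); print('y off',u[0]*d[1]-u[1]*d[0],'x',u@d)
a=cv2.imread('pics/side10.png')[110:220,290:400]; b=cv2.imread('pics/wrist10.png')
cv2.imwrite('pics/m10.png',np.hstack([cv2.resize(a,(400,400),interpolation=2),b[:,120:520]]))
E
```

```text
[ 558.07307482 -129.53503227  178.17364241] 12.48465590784728 [-1.00775632 -0.50070262  2.28205054] [ 0.11923007  0.19355235 -0.02982734] [-0.0002 -0.0015  0.0006 -0.0004 -0.0005 -0.0023]
normal yaw 0.5671434809992956 mirror 0.6636434809992956
y off -0.6668897182224924 x 261.3863715997904
y off -1.33852790890667 x 261.97741952893017
y off -1.6175682787046952 x 262.0780487424359
```

View pics/m10.png

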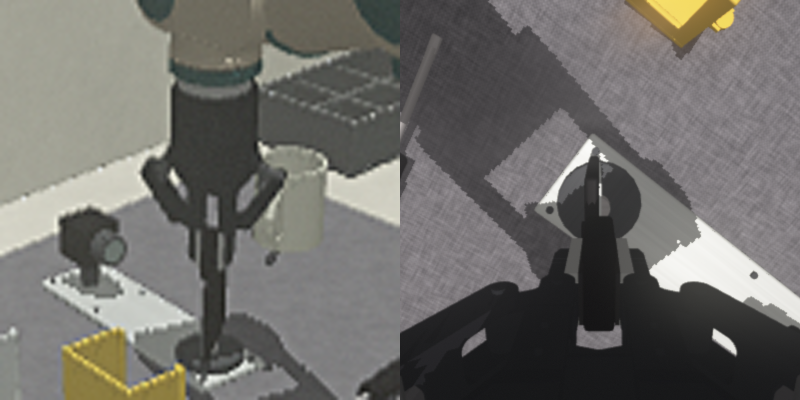

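View pics/top10.png

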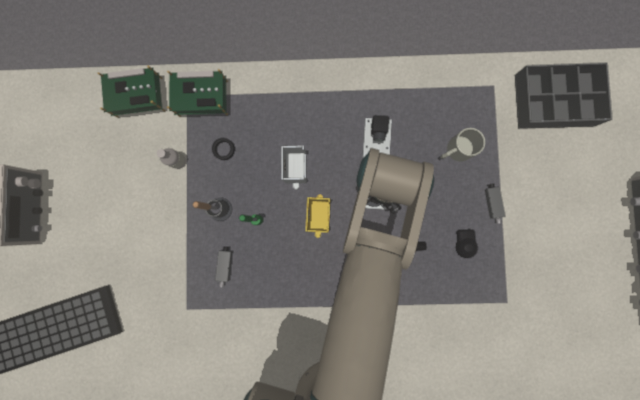

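The wrist view shows the bar between the pads, with the glass edge vertical at about (315,180). So the mirror turned with the gripper without slipping. The top view shows everything else still in place and the brush upright in its stand. Predicted miss at the marker is 1–2 mm against 18 mm allowed, and the arm is still, so I'm handing in.

```bash
python3 -c "
from bench import robot
print(robot.sense()['clock'],robot.sign_off())"
```

```text
the job is handed in; nothing more can be done
19.85 None
```

I did the whole job and handed it in at 19.85 s of the 59 s allowed; the system reports no verdict.

- **Brush:** I took the wooden brush from its stand and made two full strokes in the bare metal enclosure. The bristle end went down to about 12 mm above the bench and came up to about 84 mm or higher each time. I then stood the brush back in its stand and let it go. The side and wrist pictures show it upright inside the tube.
- **Mirror:** I gripped the bar with 50 N and turned the mirror to about 0.664 rad. It was still held and at rest when I handed in.
- **Aim:** From the measured positions, the reflected centre line should pass 1–2 mm from the marker centre (18 mm allowed). This is calculated, because the bench camera's own picture was not available to look at.
- **Other things on the bench:** In the final top view the bystanders that can be seen look to be where they were, and the green brush and yellow enclosure look unmoved. The screwdriver was mostly hidden by the arm.
- **What disagreed:** The top and wrist cameras differed by about 2–4 mm on positions; the calculated miss stays under 2 mm with either set. My first move (plus one repeat) was refused because each row must give every value; I resent them in full, and the arm did not move on the refused calls.

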